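# Clip the vial carousel onto its spindle

### The arm

A 6-joint arm with a two-finger parallel gripper is mounted at the origin on the work surface. World frame = base frame: x ahead of the robot, y to its left, z up, the work surface at z = 0. Lengths are in m, angles in rad, forces in N, time in s.
With the tool pointing down it reaches from about 0.275 to 0.725 m from the base axis. Payload 15.9 kg.
Tool frame: the origin (TCP) lies midway between the tips of the shut fingers; the grasp point (between the pads) lies 19 mm behind it; z points along the fingers, x is the direction in which the jaws open and shut, and the axes are right-handed (so a half turn about z gives the same grasp; the last joint's range is limited). The gripper opens to 85 mm and grips with 20 to 120 N. Pads are 22 mm wide; open, the fingers measure 114 mm over their backs; the gripper's body (76 mm by 85 mm) begins 54 mm behind the grasp point. The pads swing forward as they close: fully open they stand 13 mm farther back than shut.
Start: joints at [-1.335, 0.213, -0.034, 1.323, 0, 1.571], TCP at [0.117, -0.486, 0.231] pointing down, gripper open.
Joint ranges: [-2.98, 2.98], [-0.74, 1.72], [-1.14, 1.35], [-2.1, 2.04], [-1.57, 1.44], [-3.14, 3.14]. Speed limits (rad/s): [1.89, 1.89, 2.39, 2.57, 3.14, 3.14].

### API

Orientations are given as a 3x3 rotation matrix whose columns are the frame's x, y, z axes.
In Python, from cell import status, viewer, robot gives the robot as it stands.
- The arm moves only by the shell command python3 -m inch 'ROWS' [FORCE]. ROWS is JSON, a list of rows, each a list of 3 entries, a list of its own where there are three numbers: the closure, from 0 (fully open) to 1 (shut), then the shift along the tool's x, y, z in cm, then the turn about the tool's z in degrees. In form: [[hand, [dx, dy, dz], turn], ...]. A call has 1 to 12 rows; each row is the pose to reach, as a shift and turn from the pose measured when the call began, along the tool's axes at that moment; what a row does not reach only later rows make up. A row lasts 1/8 s, in which the tool goes at most 62.5 mm and 10.7 degrees, less where a joint would pass 70% of its speed; a pose out of reach is approached as far as the arm can. A call with a gripper value outside its range is refused whole. The fingers move at their own pace and stop on an object; FORCE is the grip in N (left out, the last holds). Time passes only in rows, so rows that repeat a pose let the fingers close. It gives the time, the measured TCP pose, the force and the opening at its end, in the units of the state.
- status.read_state(): the state, without advancing time (a new reading comes with each control period).
- viewer.grab_frame(name): name is "side" or "top" or "wrist"; returns a dict with "color" (480x640x3 uint8, red, green, blue), "depth" (480x640 float32, m along the optical axis (not along the pixel's ray), 0 where there is no reading), "fx", "fy", "cx", "cy" (pixels), "rvec" (rotation vector, rad) and "tvec" (3), from world to camera coordinates, as OpenCV has them; the wrist camera has in their place "mount" (4x4, takes a point from camera to tool coordinates, whose origin is the TCP and whose axes are the tool frame's). Camera axes: x right, y down, z forward; pixel columns grow to the right and rows downward; lengths in m; the calibration is good to about 2 mm. A picture is of the moment at which its call begins: read the wrist's pose just before it.
- robot.sign_off(): hands the job in, once; it reports no verdict.
The state is a dict: "clock": time; "qpos": joint angles; "qd": joint speeds; "effort": joint torques, N m; "ee_pos": TCP position; "orientation": TCP orientation; "contact_force": force on the tool from outside, world axes, zero at the start; "ft_torque": the same for the moment, N m; "grip_width": finger opening in m.
Only numpy, scipy, OpenCV 4.12 (cv2) and the standard library are available. Lean on these libraries where they do the work, as an engineer would, in place of code of your own. Each camera call takes 0.05 s, during which the arm holds its last target.

### The job

Secure the vial carousel: pick up the large open spring clip by its lug and push it sideways, mouth first, onto the bare neck of the carousel's spindle, between the hub and the spindle head, until it snaps fully home around the neck, then let go. Leave the closed collar and the small clip lying where they are.

Things in the scene. Friction and masses are not known exactly. Their poses are not given: they have to be found in the camera images.
- clip: Large open steel spring clip, flat on table, 8 mm thick, 87x58 mm, 74 g. Origin: seat centre, at underside; +x out of the mouth, z up. Seat: back stop x=-15 mm, jaws y=+-14. Sprung lips at x=15 leave 15 mm, spread for the neck at 5-12 N push and shut again; mouth flares to 46 mm at x=34. Grip lug, upright block: x -52 to -24, 14 mm wide (y +-7), from clip top (8) up to 46 mm over underside.
- neck (a point): Mid-height of the bare spindle neck in the middle of the vial carousel, 105 mm above table, z up. Neck: 20 mm diameter, 26 mm tall, open to all sides, between the flat hub top (80 mm diameter, 13 mm below this point) and the head (36 mm disc, 10 mm thick, from 13 mm above). Ten fixed vials, ring radius 72 mm, tops 76 mm over table. The clip may enter from any side; let go, it settles on the hub.
- collar: Look-alike, not wanted: closed steel collar, a full ring with no mouth, 58 mm across, 8 mm thick, with a lug like the clip's (x -52 to -24 mm). Origin: ring centre at the underside. Flat on the table.
- small_clip: Look-alike, not wanted: small open steel clip, 54 mm long, 28 mm wide, 6 mm thick, lug 28 mm high; mouth too narrow for the neck. Origin: seat centre at the underside, +x out of its mouth. Flat on the table.
There are look-alikes about, which are no part of the job. Leave any yellow look-alike of the part that bears neck alone.

How it is judged:
By the outcome, as a careful person would: the job done as asked, in the order asked, and still so for the second after the job is handed in, with the robot touching nothing.
It also fails if it takes over 38 s, if anything falls off the work surface, if the arm or the gripper's body presses on something with over 40 N, if the wrist force passes 120 N, or if a joint passes its speed limit or range.

## Working session

There is one attempt and no reset: what is moved stays moved. The work goes in short steps, Python scripts to look and compute and a shell command to move; the robot and the scene stay as the last step left them, time stands still between calls to the robot, and variables do not carry over. Pictures are saved under pics/ and viewed, and the job is handed in when it is done.

```bash
ls; mkdir -p pics
python3 - <<'E'
from cell import status, viewer, robot
import cv2
print(status.read_state())
for n in ("top","side"):
    f=viewer.grab_frame(n); cv2.imwrite(f"pics/{n}0.png",f["color"][:,:,::-1]); print(n,f["fx"],f["fy"],f["cx"],f["cy"],f["rvec"],f["tvec"])
    import numpy as np; np.savez(f"/tmp/{n}0.npz",**f)
E
```

```text
pics
{'clock': 0.0, 'qpos': array([-1.33498182e+00,  2.13337460e-01, -3.50703989e-02,  1.32348688e+00,
       -3.00627436e-05,  1.57077531e+00]), 'qd': array([-9.37585597e-05, -1.54123004e-03, -1.39695055e-03, -6.20048328e-04,
       -7.31501091e-05,  9.73186625e-04]), 'effort': array([-3.85644555e-03, -6.86146832e+01,  4.87126637e+01,  1.71250978e-02,
       -7.28207715e-05,  1.30760665e-05]), 'ee_pos': array([ 0.11672866, -0.485833  ,  0.23082101]), 'orientation': array([[ 2.33655324e-01, -9.72319447e-01, -2.85859013e-04],
       [-9.72318869e-01, -2.33655497e-01,  1.06099219e-03],
       [-1.09841587e-03,  3.00396391e-05, -9.99999396e-01]]), 'contact_force': array([ 0.3327953 ,  0.93051784, -0.05335059]), 'ft_torque': array([ 0.02636823, -0.00729094, -0.01110856]), 'grip_width': 0.08534384417765799}
top 541.3220430915131 541.3220430915131 327.0075685643938 240.74562566191446 [ 2.19570829 -2.15248789  0.03902707] [0.06640062 0.46846112 1.19906229]
side 453.3685627846765 453.3685627846765 323.0630551863943 245.33859713587944 [ 0.56414373 -2.63102829  1.2841348 ] [0.45155061 0.15897498 0.87571168]
```

View pics/top0.png

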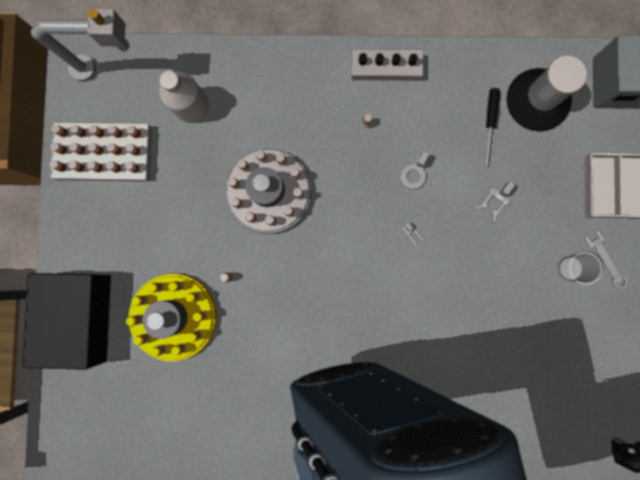

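View pics/side0.png

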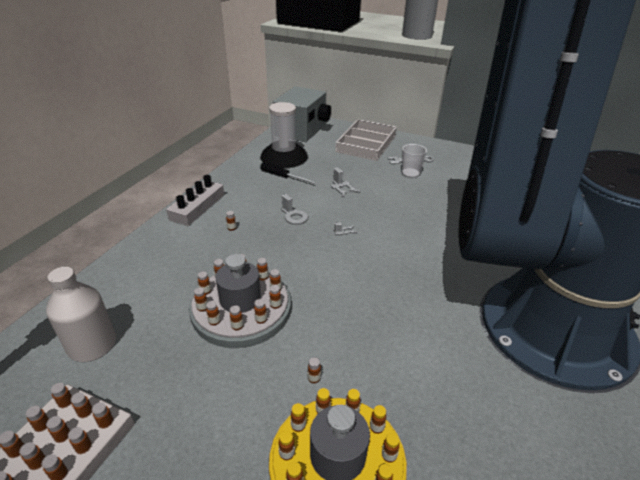

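The top view shows the white carousel at about (268,190) and the yellow decoy at (170,318). The large clip is at about (496,200) with its lug at (508,188), the collar at (414,173) and the small clip at (412,233). Next I'll measure them.

```bash
cat > h.py <<'E'
import numpy as np, cv2
def world(f):
    R=cv2.Rodrigues(np.array(f["rvec"],float))[0]; t=np.array(f["tvec"],float).ravel()
    d=f["depth"]; v,u=np.mgrid[:480,:640]
    pc=np.stack([(u-f["cx"])/f["fx"]*d,(v-f["cy"])/f["fy"]*d,d],-1)
    return (pc-t)@R
def ray(f,uv,z):
    R=cv2.Rodrigues(np.array(f["rvec"],float))[0]; t=np.array(f["tvec"],float).ravel()
    c=-R.T@t; d=R.T@np.array([(uv[0]-f["cx"])/f["fx"],(uv[1]-f["cy"])/f["fy"],1]); return c+d*(z-c[2])/d[2]
E
python3 - <<'E'
from h import *
f=np.load("/tmp/top0.npz"); P=world(f); np.set_printoptions(precision=4,suppress=True)
print("table",np.median(P[240:300,300:400,2]))
c=P[165:230,465:530].reshape(-1,3); z=c[:,2]
lug=c[z>.035]; print("lug",len(lug),lug.mean(0),lug.min(0),lug.max(0)); print(cv2.minAreaRect((lug[:,:2]*1000).astype(np.float32)))
lo=c[(z>.004)&(z<.015)]; print("low",len(lo),lo.mean(0)); print(cv2.minAreaRect((lo[:,:2]*1000).astype(np.float32)))
c=P[140:240,220:320].reshape(-1,3); z=c[:,2]
for a,b in ((.12,.14),(.08,.1),(.065,.08)):
    h=c[(z>a)&(z<b)]; print(a,len(h),h.mean(0),cv2.minEnclosingCircle((h[:,:2]*1000).astype(np.float32)), np.median(h[:,2]))
f=np.load("/tmp/top0.npz")
im=f["color"]
a=cv2.resize(im[160:240,380:540],(800,400),interpolation=cv2.INTER_CUBIC)
cv2.imwrite("pics/cl.png",a[:,:,::-1])
cv2.imwrite("pics/cr.png",cv2.resize(im[140:240,210:330],(720,600),interpolation=cv2.INTER_CUBIC)[:,:,::-1])
E
```

```text
table -0.0006386142573955192
lug 113 [ 0.5625 -0.2714  0.202 ] [ 0.3885 -0.3323  0.0352] [0.6041 0.0396 1.2285]
((488.048095703125, -149.02186584472656), (21.420835494995117, 425.9722595214844), 30.714784622192383)
low 473 [ 0.5692 -0.3042  0.0072]
((574.1682739257812, -306.550048828125), (145.35943603515625, 144.48387145996094), 1.2887382507324219)
0.12 236 [0.5784 0.2104 0.1269] ((578.71875, 210.65455627441406), 17.86614227294922) 0.1269761684136268
0.08 875 [0.5769 0.2082 0.091 ] ((591.7769775390625, 210.41177368164062), 70.8907241821289) 0.09116712391387755
0.065 670 [0.5753 0.21   0.0738] ((578.4164428710938, 210.06199645996094), 81.3650894165039) 0.07457814254996036
```

View pics/cl.png

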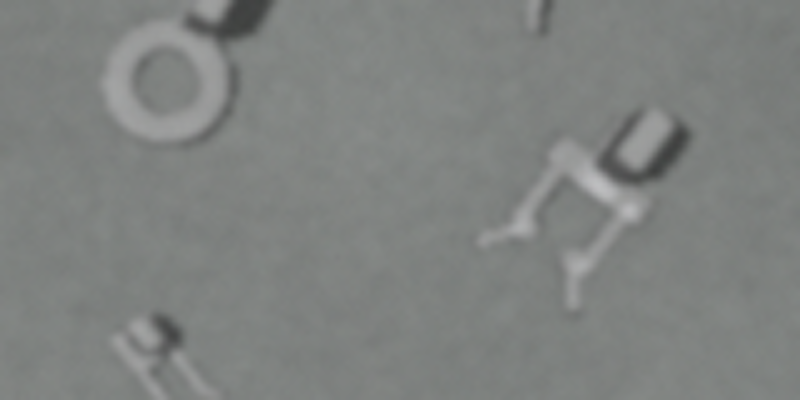

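View pics/cr.png

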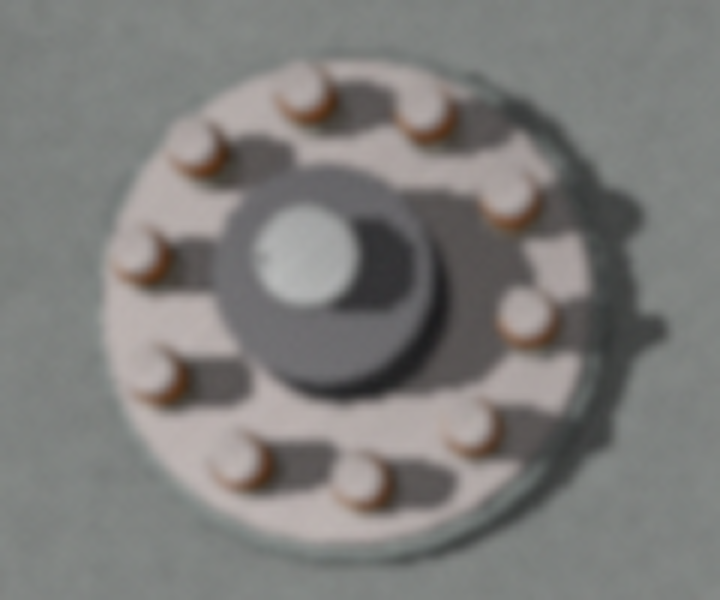

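Run:
```python
from h import *
np.set_printoptions(precision=4,suppress=True)
f=np.load("/tmp/top0.npz"); P=world(f)
c=P[175:225,470:525].reshape(-1,3)
z=c[:,2];near=(np.abs(c[:,0]-.595)<.05)&(np.abs(c[:,1]+.32)<.08)
l=c[(z>.03)&(z<.06)&near]; print(len(l),l.mean(0),np.median(l[:,2]),cv2.minAreaRect((l[:,:2]*1000).astype(np.float32)))
px=lambda u,v:(380+u/5-.4,160+v/5-.4)
L=ray(f,px(648,142),.046);A=ray(f,px(482,240),.008);B=ray(f,px(572,305),.008);C=ray(f,px(563,152),.008);D=ray(f,px(640,208),.008)
J=ray(f,px(523,226),.008);K=ray(f,px(578,266),.008)
print(L,A,B,C,D,J,K)
M=(A+B)/2; d=(M-L)[:2]; print("axis L->M",np.degrees(np.arctan2(d[1],d[0])),np.linalg.norm(d), "CD->AB",np.degrees(np.arctan2(*((A+B-C-D)[:2][::-1]))), "perp AB",np.degrees(np.arctan2(*((A-B)[:2][::-1]))), np.linalg.norm(A-B),"JK",np.linalg.norm(J-K))
# lug top bright mask
im=cv2.cvtColor(f["color"],cv2.COLOR_RGB2GRAY); print(im[178:200,496:522])
```

```text
107 [ 0.589  -0.3185  0.0438] 0.04479571159901764 ((589.878662109375, -319.87994384765625), (14.1050443649292, 29.414215087890625), 53.57102584838867)
[ 0.588  -0.3206  0.046 ] [ 0.5487 -0.2581  0.008 ] [ 0.52   -0.2983  0.008 ] [ 0.5893 -0.2942  0.008 ] [ 0.5644 -0.3286  0.008 ] [ 0.5554 -0.2764  0.008 ] [ 0.5377 -0.3009  0.008 ]
axis L->M 141.66177348820824 0.06839426791444524 CD->AB 141.97412666812386 perp AB 54.49119047223777 0.04939750219045287 JK 0.03027035685777616
[[132 131 131 129 128 127 127 129 130 130 129 128 127 128 127 127 127 126
  126 127 126 126 129 130 129 128]
 [129 128 129 128 127 127 130 129 131 131 129 128 128 127 128 126 126 125
  125 126 126 128 128 129 129 130]
 [128 128 128 127 128 129 131 132 131 130 131 127 125 127 128 126 124 125
  126 127 127 125 126 129 129 130]
 [127 127 128 127 127 129 128 129 129 129 127 121 119 127 132 132 127 125
  126 128 127 126 125 126 128 128]
 [128 128 129 129 129 128 127 127 127 124 116 108 115 132 143 143 135 126
  122 123 126 127 127 126 127 130]
 [128 129 131 129 129 126 122 124 122 110 100 104 123 142 151 152 146 133
  11
[... 1075 characters left out ...]
66  74  91
  107 117 126 128 127 126 126 126]
 [167 172 170 154 129 105  88  84  83  88  97 100  91  78  67  70  84 105
  120 124 128 127 126 125 125 127]
 [169 179 181 176 160 136 108  92  85  80  79  78  81  82  85  89 101 117
  125 127 126 126 126 126 126 127]
 [167 179 186 188 180 163 140 119 106  98  93  89  98 108 112 114 120 125
  127 126 125 126 126 127 128 130]
 [148 166 180 188 187 179 167 150 136 130 126 119 119 125 127 127 127 129
  129 128 128 127 128 129 130 132]
 [131 142 163 178 185 183 177 164 152 146 145 138 134 131 131 128 128 128
  129 130 129 129 129 128 129 131]
 [125 125 136 154 170 176 171 162 155 153 152 148 143 137 128 124 125 127
  129 129 131 130 129 129 130 132]]
```

```bash
cat >> h.py <<'E'
def go(x,y,z,yaw):
    from cell import status
    s=status.read_state(); R=np.array(s["orientation"]); p=np.array(s["ee_pos"])
    d=R.T@(np.array([x,y,z])-p)*100; cy=np.degrees(np.arctan2(R[1,0],R[0,0]))
    tw=(yaw-cy+180)%360-180
    print("t",s["clock"],"pos",p.round(4),"yaw",round(cy,2),"q6",round(float(s["qpos"][5]),2),"shift cm",d.round(2),"turn",round(-tw,2),"F",np.round(s["contact_force"],1),"w",round(float(s["grip_width"]),4))
E
python3 -c "
from h import *
go(.589,-.32,.14,53)"
```

```text
t 0.1 pos [ 0.1167 -0.4859  0.2309] yaw -76.49 q6 1.57 shift cm [ -5.09 -49.8    9.09] turn -129.49 F [-0.  -0.7 -0.5] w 0.0852
```

```bash
python3 -m inch '[[0,[-0.6,-5.5,0],-10],[0,[-1.1,-11,0],-20],[0,[-1.6,-16,0],-30],[0,[-2.2,-22,0],-40],[0,[-2.7,-27,0],-51],[0,[-3.3,-32.5,0],-62],[0,[-3.8,-38,0],-73],[0,[-4.4,-43.5,0],-84],[0,[-4.8,-47,3],-95],[0,[-5.1,-49.8,6],-106],[0,[-5.1,-49.8,9],-117],[0,[-5.1,-49.8,9],-127]]' 80; python3 -c "
from h import *
go(.589,-.32,.14,53)"
```

```text
clock: 1.6
ee_pos: [0.5878, -0.3187, 0.1375]
orientation: [[0.645, 0.764, -0.005], [0.764, -0.645, 0.003], [-0.001, -0.006, -1.0]]
contact_force: [-0.3, 0.1, 0.3]
grip_width: 0.0853
t 1.6 pos [ 0.5878 -0.3187  0.1375] yaw 49.85 q6 0.2 shift cm [-0.02  0.17 -0.25] turn -3.15 F [-0.3  0.1  0.3] w 0.0853
```

```bash
python3 -m inch '[[0,[0,0.2,0],-3],[0,[0,0.2,0],-3]]'
python3 - <<'E'
from h import *
from cell import status,viewer
s=status.read_state(); f=viewer.grab_frame("wrist")
np.savez("/tmp/w1.npz",p=s["ee_pos"],R=s["orientation"],**f)
cv2.imwrite("pics/w1.png",f["color"][:,:,::-1]); print(s["ee_pos"],s["orientation"],f["mount"],f["fx"])
E
```

```text
clock: 1.85
ee_pos: [0.5891, -0.3199, 0.1368]
orientation: [[0.604, 0.797, -0.006], [0.797, -0.604, 0.004], [-0.0, -0.007, -1.0]]
contact_force: [0.1, 0.3, 0.4]
grip_width: 0.0854
[ 0.58913458 -0.31989393  0.1367727 ] [[ 6.04372479e-01  7.96679694e-01 -5.94742191e-03]
 [ 7.96701780e-01 -6.04359531e-01  3.97881661e-03]
 [-4.24538715e-04 -7.14300888e-03 -9.99974398e-01]] [[ 9.99999939e-01 -1.13943818e-04  3.29090151e-04  7.92613731e-04]
 [ 1.61935342e-05  9.59152655e-01  2.82888996e-01 -7.06693836e-02]
 [-3.47881145e-04 -2.82888973e-01  9.59152599e-01 -1.42844610e-01]
 [ 0.00000000e+00  0.00000000e+00  0.00000000e+00  1.00000000e+00]] 397.0594767580479
```

View pics/w1.png

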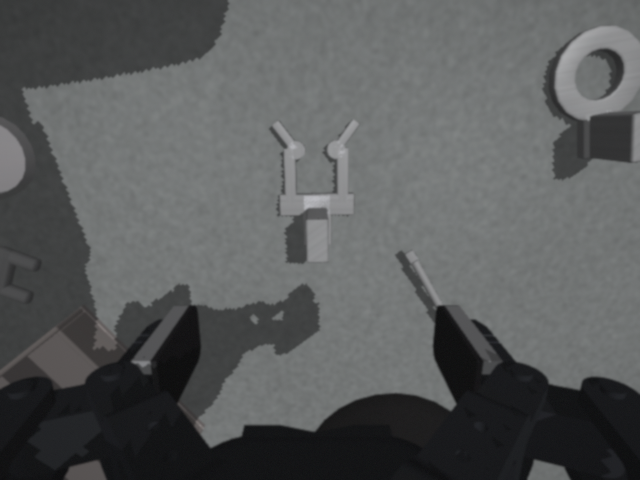

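The wrist view shows the clip almost exactly along the image's vertical: its tips are at (276,125) and (354,124), and the lug top spans about (306–328, 220–262). I'll compute the lug pose from this.

Run:
```python
from h import *
np.set_printoptions(precision=4,suppress=True)
f=np.load("/tmp/w1.npz"); R=f["R"];p=f["p"];M=f["mount"]
d=f["depth"]; v,u=np.mgrid[:480,:640]
pc=np.stack([(u-f["cx"])/f["fx"]*d,(v-f["cy"])/f["fy"]*d,d],-1)
W=(pc@M[:3,:3].T+M[:3,3])@R.T+p
c=W[100:290,255:385].reshape(-1,3)
print("table",np.median(W[280:300,340:390,2]))
l=c[(c[:,2]>.041)&(c[:,2]<.06)]; print("lug",len(l),np.median(l[:,2]),l[:,:2].mean(0),cv2.minAreaRect((l[:,:2]*1000).astype(np.float32)))
def ry(u,v,z):
    C=R@M[:3,3]+p; dd=R@M[:3,:3]@np.array([(u-f["cx"])/f["fx"],(v-f["cy"])/f["fy"],1]); return (C+dd*(z-C[2])/dd[2])[:2]
T=(ry(276,125,.008)+ry(354,124,.008))/2; L=ry(317,241,.046); B=(ry(282,205,.008)+ry(353,204,.008))/2
print(T,L,B); 
for a in (L,B): print(np.degrees(np.arctan2(*(T-a)[::-1])),np.linalg.norm(T-a))
from h import go
go(.589,-.32,.02,53)
```

```text
table 0.0002692173238012796
lug 1015 0.04617933833532903 [ 0.5887 -0.318 ] ((589.1878662109375, -318.4552001953125), (13.728377342224121, 28.11376953125), 53.22196960449219)
[ 0.5336 -0.2779] [ 0.5892 -0.3184] [ 0.5773 -0.3088]
143.89808042074054 0.06882687640794263
144.62332315704302 0.053535504872789005
t 1.9 pos [ 0.5892 -0.3199  0.1371] yaw 52.76 q6 0.15 shift cm [-0.02  0.06 11.71] turn -0.24 F [-0.9  0.3  1.2] w 0.085
```

```bash
python3 -m inch '[[0,[0,0.05,4],-0.7],[0,[0,0.05,8],-0.7],[0,[0.05,0.05,11],-0.7],[0,[0.05,0.05,12.4],-0.7],[0,[0.05,0.05,12.4],-0.7]]' 80; python3 -c "
from h import *
go(.589,-.319,.013,53.5)"
```

```text
clock: 2.52
ee_pos: [0.589, -0.3193, 0.0129]
orientation: [[0.596, 0.803, -0.006], [0.803, -0.596, 0.004], [-0.0, -0.007, -1.0]]
contact_force: [-0.2, -0.5, -0.4]
grip_width: 0.0853
t 2.525 pos [ 0.589  -0.3193  0.0129] yaw 53.42 q6 0.14 shift cm [ 0.02 -0.02 -0.01] turn -0.08 F [-0.2 -0.5 -0.4] w 0.0853
```

```bash
python3 -m inch '[[0.6,[0,0,0],0],[0.8,[0,0,0],0],[1,[0,0,0],0],[1,[0,0,0],0],[1,[0,0,0],0],[1,[0,0,0],0],[1,[0,0,0],0],[1,[0,0,0],0]]' 80; python3 -c "
from h import *
go(.589,-.319,.013,53.5)"
```

```text
clock: 3.52
ee_pos: [0.5893, -0.3194, 0.0133]
orientation: [[0.596, 0.803, -0.006], [0.803, -0.596, 0.004], [-0.0, -0.007, -1.0]]
contact_force: [-0.8, 0.1, 5.6]
grip_width: 0.0128
t 3.525 pos [ 0.5893 -0.3194  0.0133] yaw 53.42 q6 0.14 shift cm [ 0.02 -0.05  0.03] turn -0.08 F [-0.8  0.1  5.6] w 0.0128
```

```bash
python3 -m inch '[[1,[0,0,-2],0],[1,[0,0,-5],0],[1,[0,0,-9],0],[1,[0,0,-13],0],[1,[0,0,-15],0],[1,[0,0,-15],0]]' 80
python3 - <<'E'
from h import *
from cell import status,viewer
s=status.read_state(); f=viewer.grab_frame("wrist")
np.savez("/tmp/w2.npz",p=s["ee_pos"],R=s["orientation"],**f)
cv2.imwrite("pics/w2.png",f["color"][:,:,::-1])
go(.64,.10,.16,53.5)
E
```

```text
clock: 4.28
ee_pos: [0.5908, -0.3204, 0.1645]
orientation: [[0.596, 0.803, -0.003], [0.803, -0.596, 0.003], [0.0, -0.004, -1.0]]
contact_force: [-0.3, 0.2, -0.9]
grip_width: 0.0129
t 4.325 pos [ 0.5902 -0.3201  0.163 ] yaw 53.42 q6 0.14 shift cm [ 36.7  -21.04   0.43] turn -0.08 F [-0.5 -0.2 -2. ] w 0.0132
```

View pics/w2.png

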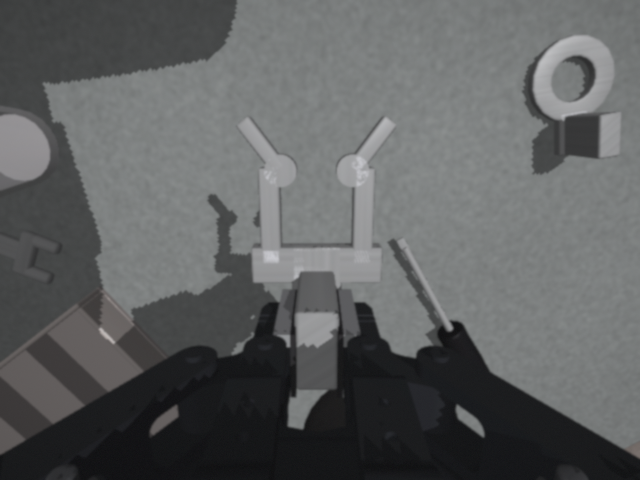

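The clip is held straight in the hand: tips at (243,122) and (390,122), lip rollers at (281,170) and (353,170), back bar at rows 247–282. I'll measure it in the tool frame.

Run:
```python
from h import *
np.set_printoptions(precision=4,suppress=True)
f=np.load("/tmp/w2.npz"); M=f["mount"]
d=f["depth"]; v,u=np.mgrid[:480,:640]
pc=np.stack([(u-f["cx"])/f["fx"]*d,(v-f["cy"])/f["fy"]*d,d],-1)
T=pc@M[:3,:3].T+M[:3,3]
for n,(a,b) in dict(tipL=(245,125),tipR=(388,125),lipL=(281,170),lipR=(353,170),jawL=(270,210),jawR=(364,210),barL=(262,275),barR=(372,275),bar=(317,255),lugtop=(316,350)).items():
    print(n,np.median(T[b-2:b+3,a-2:a+3].reshape(-1,3),0))
```

```text
tipL [-0.0248 -0.0694  0.0057]
tipR [ 0.0266 -0.0694  0.0055]
lipL [-0.0122 -0.0533  0.0054]
lipR [ 0.0144 -0.0534  0.0054]
jawL [-0.0168 -0.0384  0.0052]
jawR [ 0.019  -0.0383  0.0051]
barL [-0.0209 -0.0119  0.005 ]
barR [ 0.023  -0.0118  0.0052]
bar [ 0.0011 -0.0202  0.0052]
lugtop [ 0.0007 -0.0016 -0.0328]
```

```bash
python3 -c "
from h import *
go(.671,.142,.16,53.5)"
```

```text
t 4.325 pos [ 0.5902 -0.3201  0.163 ] yaw 53.42 q6 0.14 shift cm [ 41.92 -21.05   0.42] turn -0.08 F [-0.5 -0.2 -2. ] w 0.0132
```

```bash
python3 -m inch '[[1,[2,-1,0],0],[1,[5.5,-2.8,0],0],[1,[10,-5,0],0],[1,[14.5,-7.3,0],0],[1,[19,-9.5,0],0],[1,[23.5,-11.8,0],0],[1,[28,-14,0],0],[1,[32.5,-16.3,0],0],[1,[36.5,-18.3,0],0],[1,[39.5,-20,0],0],[1,[41.5,-21,0],0],[1,[41.9,-21,0],0]]'; python3 -m inch '[[1,[0,0,0],0],[1,[0,0,0],0]]'
python3 - <<'E'
from h import *
from cell import status,viewer
s=status.read_state(); f=viewer.grab_frame("wrist")
np.savez("/tmp/w3.npz",p=s["ee_pos"],R=s["orientation"],**f)
cv2.imwrite("pics/w3.png",f["color"][:,:,::-1])
go(.671,.142,.114,53.5)
M=f["mount"];d=f["depth"]; v,u=np.mgrid[:480,:640]
pc=np.stack([(u-f["cx"])/f["fx"]*d,(v-f["cy"])/f["fy"]*d,d],-1)
W=(pc@M[:3,:3].T+M[:3,3])@np.array(s["orientation"]).T+s["ee_pos"]
c=W.reshape(-1,3); k=np.hypot(c[:,0]-.579,c[:,1]-.211)<.03; c=c[k]; h=c[(c[:,2]>.121)&(c[:,2]<.135)]
print(len(h),np.median(h[:,2]) if len(h) else 0,cv2.minEnclosingCircle((h[:,:2]*1000).astype(np.float32)) if len(h) else 0)
E
```

```text
clock: 5.82
ee_pos: [0.6709, 0.143, 0.1634]
orientation: [[0.595, 0.804, -0.006], [0.804, -0.595, 0.003], [-0.001, -0.007, -1.0]]
contact_force: [0.2, 0.3, -1.5]
grip_width: 0.0128
clock: 6.08
ee_pos: [0.6708, 0.142, 0.1633]
orientation: [[0.595, 0.803, -0.007], [0.803, -0.595, 0.003], [-0.001, -0.007, -1.0]]
contact_force: [-0.8, 0.1, -0.0]
grip_width: 0.0129
t 6.125 pos [0.6709 0.142  0.1634] yaw 53.45 q6 0.84 shift cm [0.01 0.05 4.94] turn -0.05 F [-0.2 -1.1 -0.1] w 0.013
3648 0.12812504168007208 ((578.494140625, 212.90850830078125), 17.872163772583008)
```

View pics/w3.png

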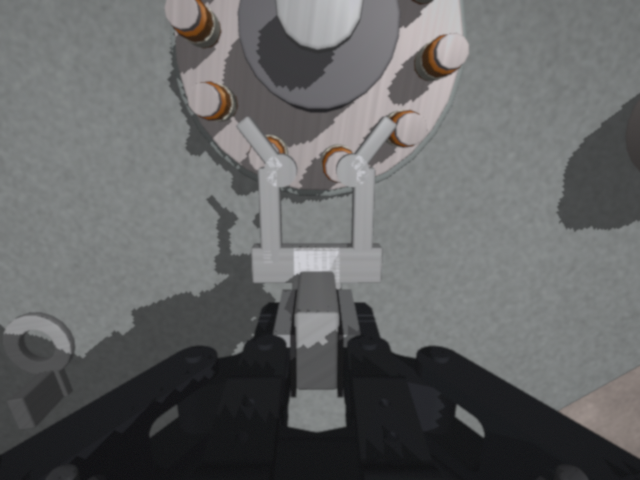

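The wrist view shows the head at about (318,10), in line with the clip's centreline at u≈317. Descending to neck height at the standoff.

```bash
python3 -m inch '[[1,[0,0,2],0],[1,[0,0,4],0],[1,[0,0,4.9],0],[1,[0,0,4.9],0],[1,[0,0,4.9],0]]'
python3 - <<'E'
from h import *
from cell import status,viewer
s=status.read_state(); 
for n in ("wrist","side"):
    f=viewer.grab_frame(n); im=f["color"][:,:,::-1]
    if n=="side": im=cv2.resize(im[220:380,160:360],(750,600),interpolation=cv2.INTER_CUBIC)
    cv2.imwrite(f"pics/{n}4.png",im)
R=np.array(s["orientation"]);p=s["ee_pos"]
for nk in ((.5785,.2106),(.5785,.2129)): print("neck in tool",R.T@(np.array([*nk,.105])-p))
go(.671,.142,.114,53.5)
E
```

```text
clock: 6.75
ee_pos: [0.671, 0.1421, 0.1154]
orientation: [[0.596, 0.803, -0.005], [0.803, -0.596, 0.004], [-0.0, -0.006, -1.0]]
contact_force: [-0.8, -0.1, -1.2]
grip_width: 0.0129
neck in tool [-6.04544932e-05 -1.14999666e-01  1.10935185e-02]
neck in tool [ 0.00178691 -0.11636977  0.01110166]
t 6.85 pos [0.671  0.1422 0.1153] yaw 53.44 q6 0.84 shift cm [-0.01  0.02  0.12] turn -0.06 F [-0.2  0.5 -0.8] w 0.0128
```

View pics/side4.png

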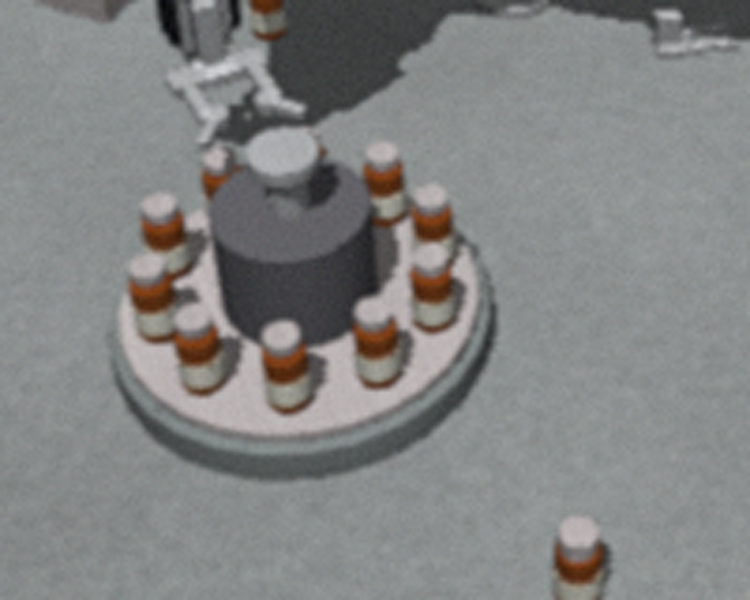

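View pics/wrist4.png

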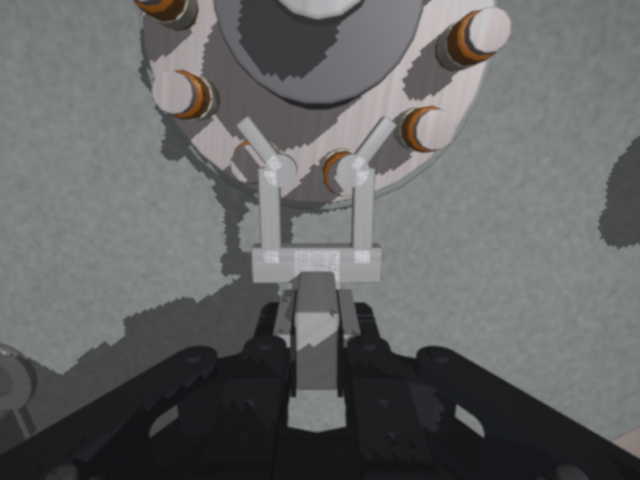

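```bash
python3 -m inch '[[1,[0,-1.5,0],0],[1,[0,-3.3,0],0],[1,[0,-4.5,0],0],[1,[0,-4.8,0],0],[1,[0,-4.8,0],0]]'
python3 - <<'E'
from h import *
from cell import status,viewer
s=status.read_state(); f=viewer.grab_frame("wrist"); cv2.imwrite("pics/w5.png",f["color"][:,:,::-1])
R=np.array(s["orientation"]);p=s["ee_pos"]
print("neck in tool",R.T@(np.array([.5785,.212,.105])-p)); 
M=f["mount"];d=f["depth"]; v,u=np.mgrid[:480,:640]
pc=np.stack([(u-f["cx"])/f["fx"]*d,(v-f["cy"])/f["fy"]*d,d],-1)
T=pc@M[:3,:3].T+M[:3,3]; W=T@R.T+p
k=(np.hypot(W[...,0]-.579,W[...,1]-.211)<.03)&(W[...,2]>.122)&(W[...,2]<.135)
h=T[k]; print(len(h),cv2.minEnclosingCircle((h[:,:2]*1000).astype(np.float32)))
go(.671,.142,.114,53.5)
E
```

```text
clock: 7.48
ee_pos: [0.6327, 0.1708, 0.1158]
orientation: [[0.595, 0.803, -0.005], [0.803, -0.595, 0.004], [-0.0, -0.006, -1.0]]
contact_force: [-0.0, -0.7, -0.5]
grip_width: 0.0127
neck in tool [ 0.00088519 -0.06799162  0.01117211]
9916 ((1.3485907316207886, -69.32621765136719), 17.97186851501465)
t 7.525 pos [0.6327 0.1706 0.1156] yaw 53.44 q6 0.9 shift cm [-0.01  4.77  0.13] turn -0.06 F [-0.9 -0.8 -1.6] w 0.0124
```

View pics/w5.png

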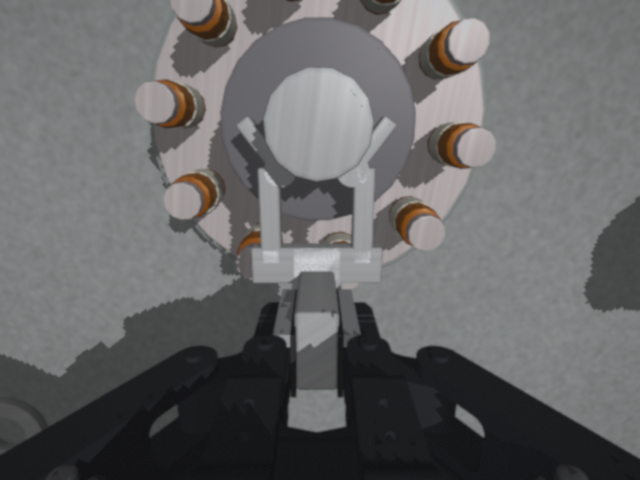

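The head is centred between the clip arms at (318,124), and the neck is 69 mm ahead in the tool frame. Pushing in slowly.

```bash
python3 -m inch '[[1,[0,-0.6,0],0],[1,[0,-1.0,0],0],[1,[0,-1.4,0],0],[1,[0,-1.8,0],0]]' 100;  python3 -m inch '[[1,[0,-0.4,0],0],[1,[0,-0.8,0],0],[1,[0,-1.2,0],0]]'
python3 - <<'E'
from h import *
from cell import status
s=status.read_state();R=np.array(s["orientation"]);p=s["ee_pos"]
print("neck in tool",R.T@(np.array([.5785,.2135,.105])-p),"Ftool",R.T@s["contact_force"]); go(.671,.142,.114,53.5)
E
```

```text
clock: 8.02
ee_pos: [0.6192, 0.1809, 0.1161]
orientation: [[0.596, 0.803, -0.003], [0.803, -0.596, 0.003], [0.0, -0.004, -1.0]]
contact_force: [4.2, -2.5, -0.9]
grip_width: 0.0127
clock: 8.4
ee_pos: [0.609, 0.1883, 0.116]
orientation: [[0.596, 0.803, -0.004], [0.803, -0.596, 0.003], [0.0, -0.005, -1.0]]
contact_force: [-0.6, 0.5, -0.2]
grip_width: 0.0126
neck in tool [ 0.00202416 -0.03941526  0.01122562] Ftool [ 0.03741224 -0.74953116  0.18145223]
t 8.4 pos [0.609  0.1883 0.116 ] yaw 53.41 q6 0.94 shift cm [-0.02  7.74  0.17] turn -0.09 F [-0.6  0.5 -0.2] w 0.0126
```

```bash
python3 -m inch '[[1,[0,-0.2,0],0],[1,[0,-0.4,0],0],[1,[0,-0.4,0],0]]'
python3 - <<'E'
from h import *
from cell import status,viewer
s=status.read_state(); f=viewer.grab_frame("wrist"); cv2.imwrite("pics/w6.png",f["color"][:,:,::-1])
R=np.array(s["orientation"]);p=s["ee_pos"]; print("Ftool",R.T@s["contact_force"])
M=f["mount"];d=f["depth"]; v,u=np.mgrid[:480,:640]
pc=np.stack([(u-f["cx"])/f["fx"]*d,(v-f["cy"])/f["fy"]*d,d],-1)
T=pc@M[:3,:3].T+M[:3,3]; W=T@R.T+p
k=(np.hypot(W[...,0]-.579,W[...,1]-.211)<.03)&(W[...,2]>.122)&(W[...,2]<.135)
h=T[k]; h=h[h[:,1]<-.019]; print(len(h),cv2.minEnclosingCircle((h[:,:2]*1000).astype(np.float32)))
go(.671,.142,.114,53.5)
E
```

```text
clock: 8.78
ee_pos: [0.6057, 0.1908, 0.1161]
orientation: [[0.596, 0.803, -0.004], [0.803, -0.596, 0.003], [0.0, -0.005, -1.0]]
contact_force: [0.0, 0.2, -0.9]
grip_width: 0.0124
Ftool [ 0.20856928 -0.12859834  0.87177201]
8107 ((1.441606044769287, -35.9798698425293), 17.977458953857422)
t 8.825 pos [0.6058 0.1907 0.1161] yaw 53.41 q6 0.94 shift cm [-0.03  8.14  0.17] turn -0.09 F [ 0.4  0.5 -1.4] w 0.0128
```

View pics/w6.png

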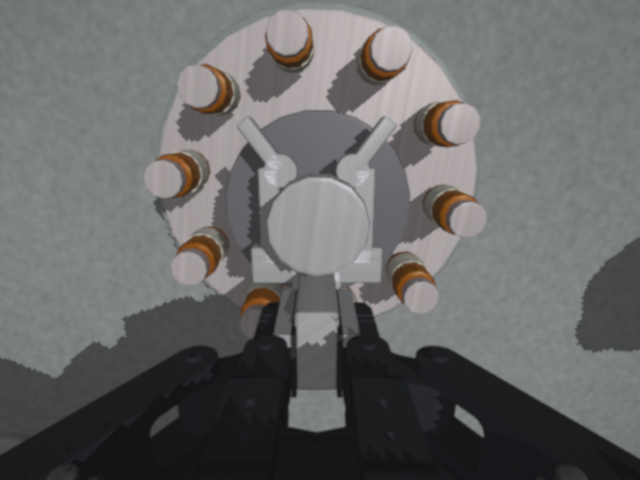

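The clip is home: the head is at (318,226), the lips at (281,170) and (353,170) are back at their unspread spacing, and there is no residual force. Lowering it to the hub, then releasing.

```bash
python3 -m inch '[[1,[0,0,0.4],0],[1,[0,0,0.8],0],[1,[0,0,0.95],0],[1,[0,0,0.95],0]]'; python3 -m inch '[[0.9,[0,0,0],0],[0.7,[0,0,0],0],[0.4,[0,0,0],0],[0,[0,0,0],0],[0,[0,0,0],0],[0,[0,0,0],0],[0,[0,0,0],0]]'; python3 -m inch '[[0,[0,0,-2],0],[0,[0,0,-5],0],[0,[0,0,-9],0],[0,[0,0,-12],0],[0,[0,0,-12],0]]'
python3 - <<'E'
from h import *
from cell import status,viewer
s=status.read_state()
for n in ("wrist","side","top"):
    f=viewer.grab_frame(n); im=f["color"][:,:,::-1]
    if n=="wrist": fw=f
    if n=="side": im=cv2.resize(im[220:380,160:360],(750,600),interpolation=cv2.INTER_CUBIC)
    cv2.imwrite(f"pics/{n}7.png",im)
f=fw;R=np.array(s["orientation"]);p=s["ee_pos"]
np.savez("/tmp/w7.npz",p=p,R=R,**fw)
E
```

```text
clock: 9.32
ee_pos: [0.6057, 0.1907, 0.1064]
orientation: [[0.596, 0.803, -0.004], [0.803, -0.596, 0.003], [-0.0, -0.005, -1.0]]
contact_force: [-0.6, -1.0, -1.4]
grip_width: 0.0123
clock: 10.2
ee_pos: [0.6057, 0.1907, 0.1064]
orientation: [[0.596, 0.803, -0.004], [0.803, -0.596, 0.003], [-0.0, -0.005, -1.0]]
contact_force: [0.3, -0.2, 0.3]
grip_width: 0.0854
clock: 10.82
ee_pos: [0.6072, 0.1907, 0.2288]
orientation: [[0.596, 0.803, -0.0], [0.803, -0.596, 0.004], [0.003, -0.002, -1.0]]
contact_force: [0.1, -0.6, -1.1]
grip_width: 0.0851
```

View pics/wrist7.png

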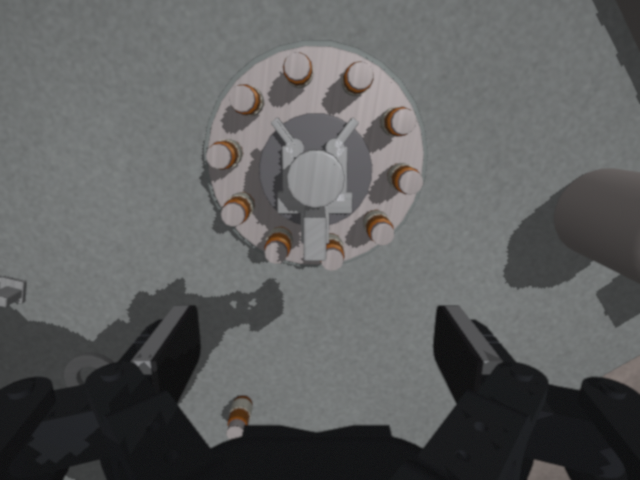

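View pics/side7.png

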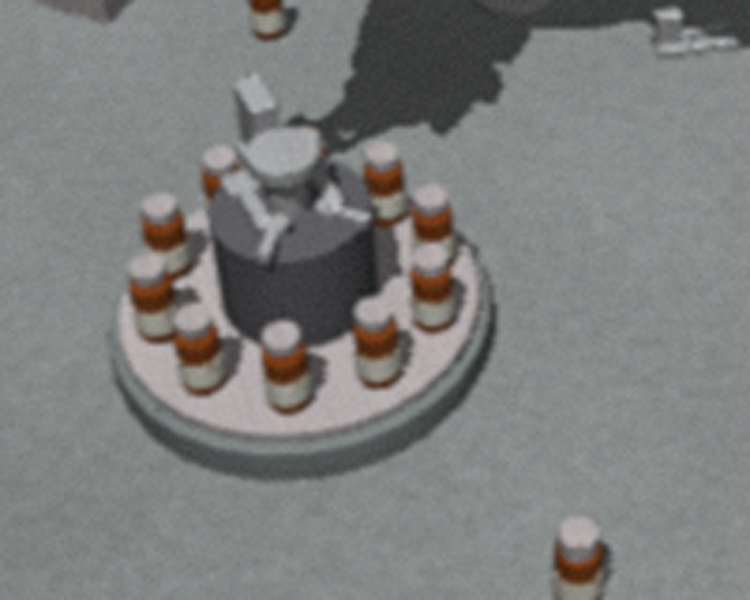

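View pics/top7.png

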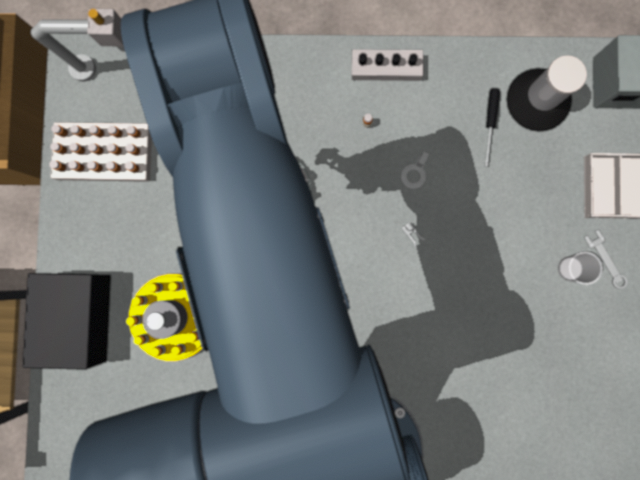

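The clip lies around the neck on the hub, under the head: lips at (292,147) and (337,148), lug at (315,237). The collar and small clip haven't moved. One numeric check of level and seating before I hand in.

Run:
```python
from h import *
np.set_printoptions(precision=4,suppress=True)
f=np.load("/tmp/w7.npz"); M=f["mount"];R=f["R"];p=f["p"];d=f["depth"]; v,u=np.mgrid[:480,:640]
pc=np.stack([(u-f["cx"])/f["fx"]*d,(v-f["cy"])/f["fy"]*d,d],-1)
T=pc@M[:3,:3].T+M[:3,3];W=T@R.T+p
for n,(a,b) in dict(tipL=(277,124),tipR=(352,126),lipL=(294,148),lipR=(335,148),barL=(286,207),barR=(344,204),lug=(315,240)).items():
    print(n,np.median(T[b-1:b+2,a-1:a+2].reshape(-1,3),0),np.median(W[b-1:b+2,a-1:a+2,2]))
k=(np.hypot(W[...,0]-.579,W[...,1]-.212)<.019)&(W[...,2]>.122)&(W[...,2]<.132)
print("head",cv2.minEnclosingCircle((T[k][:,:2]*1000).astype(np.float32)))
from cell import status,robot
print(status.read_state()["clock"])
```

```text
tipL [-0.025  -0.069   0.1284] 0.1005030791117622
tipR [ 0.0244 -0.0678  0.1288] 0.10025907035136047
lipL [-0.014  -0.0536  0.1289] 0.10000459111818485
lipR [ 0.0133 -0.0537  0.1285] 0.10048834839903464
barL [-0.0204 -0.0132  0.1291] 0.09967513775731646
barR [ 0.0201 -0.0156  0.1285] 0.10037466944475157
lug [ 0.     -0.0007  0.0902] 0.13859156741586842
head ((0.306889146566391, -36.76351547241211), 17.776086807250977)
10.975
```

The clip top is level at z = 0.100, so it is resting on the hub. The lips are closed (27 mm apart, as measured before the push), and the neck sits within the seat. Handing in.

```bash
python3 -c "
from cell import robot; print(robot.sign_off())"
```

```text
the job is handed in; nothing more can be done
None
```

The large clip is snapped home around the carousel's spindle neck and released. I picked it up by its lug, pushed it mouth first onto the neck of the white carousel, lowered it to the hub, let go and lifted clear. I handed in at about 11 s on the robot's clock.

**Last checks:**
- **Resting on the hub:** the clip's top was level at 0.100 m (readings 0.0997–0.1005 m).
- **Snapped shut:** the lips were about 27 mm apart centre to centre, the same as before the push.
- **Fully home:** the neck axis was about 2 mm behind the seat centre, inside the seat.
- **Force:** the readings between moves showed at most about 6 N, and about 5 N during the push.
- **Look-alikes:** the collar, the small clip and the yellow carousel looked unmoved in the last top picture.

**Disagreement:** the top and wrist cameras placed the neck about 2 mm apart, within the stated calibration. I used the wrist camera's value for the push. No check failed.

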